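# Proof-pull the bonded handle of the yellow-tagged pan lid

## Task

Prove the newly bonded handle on the yellow-tagged pan lid: grip it, pull straight up with about 12 N so that the gauge pointer stands in the green sector, and hold it there for two full seconds, never pulling into the red. Then let the lid down gently under control, without letting it snap back, until it rests fully down, and let go. Leave the blue-tagged and white-tagged lids alone.

Things in the scene. Friction and masses are not known exactly. Their poses are not given: they have to be found in the camera images.
- yellow_handle (a point): Centre of the black bar handle of the steel pan lid with yellow tags, 128 to 161 mm above the table at rest (plinths differ). Bar along this point's x (level): 80 mm long, 14 wide (y), 14 high (z up). Posts under x = -33 and +33 mm leave 56 mm of free bar; 35 mm of air under it to the lid's raised middle. Lid 176 mm (x) by 108 (y), clamped by red claws on a bolted-down bench pull gauge.
- yellow_gauge (a joint): Lift of the yellow-tagged lid in m: 0 resting fully down, positive straight up, stop at 0.045. It takes 4 N to leave rest and 0.4 N more per mm (12 N at 0.020). Green sector 0.010 to 0.030 (8 to 16 N), red from 0.036 (over 18 N). Sprung, little damping: let go while lifted, it snaps back. Face-up white dial 135 mm from the handle along its +x, 53 mm below it; black pointer.
- blue_gauge (a joint): Lift in m of the blue-tagged lid (0 resting, up positive), to be left alone. Its gauge, lid and handle are like the yellow one's but each stands on a plinth of its own height (handles 128 to 161 mm above the table); the three handles are at least 200 mm apart.
- white_gauge (a joint): Lift in m of the white-tagged lid (0 resting, up positive), to be left alone. Like the blue one. Each gauge reaches from 100 mm before to 170 mm beyond its handle's centre along its x and is 120 mm wide.

How it is judged:
On the way:
1. the yellow-tagged lid is pulled up into the green sector and held there for 1.5 s (value of joint yellow_gauge between 0.01 and 0.03 m), for 1.5 s.
At the end, for the whole second after the job is handed in: the yellow-tagged lid rests fully down again (lift under 3 mm) and still, released; the blue- and white-tagged lids rest down too (under 3 mm) (value of joint each of yellow_gauge, blue_gauge, white_gauge below 0.003 m and velocity of joint yellow_gauge between -0.02 and 0.02 m/s); the robot touches nothing.
It fails at once if the yellow-tagged lid is pulled into the red (lift over 36 mm, 18 N) (value of joint yellow_gauge above 0.036 m).
It fails at once if the yellow-tagged lid snaps back (falls faster than 0.25 m/s) (velocity of joint yellow_gauge below -0.25 m/s).
It fails at once if the blue-tagged or the white-tagged lid is lifted by more than 4 mm (value of joint any of blue_gauge, white_gauge above 0.004 m).
It also fails if it takes over 40 s, if anything falls off the work surface, if the arm or the gripper's body presses on something with over 40 N, if the wrist force passes 120 N, or if a joint passes its speed limit or range.

## Robot

A 6-joint arm with a two-finger parallel gripper is mounted at the origin on the work surface. World frame = base frame: x ahead of the robot, y to its left, z up, the work surface at z = 0. Lengths are in m, angles in rad, forces in N, time in s.
With the tool pointing down it reaches from about 0.375 to 0.9 m from the base axis. Payload 3.1 kg.
Tool frame: the origin (TCP) lies midway between the tips of the shut fingers; the grasp point (between the pads) lies 19 mm behind it (manip.hold_point_z is the distance from the TCP to the grasp point, in m); z points along the fingers, y is the direction in which the jaws open and shut (so a half turn about z gives the same grasp; the last joint's range is limited). The gripper opens to 85 mm and grips with 20 to 120 N. Pads are 22 mm wide; open, the fingers measure 114 mm over their backs; the gripper's body (76 mm by 85 mm) begins 54 mm behind the grasp point. The pads swing forward as they close: fully open they stand 13 mm farther back than shut.
Start: joints at [-1.442, 0.527, 1.433, -0, 1.181, -0.178], TCP at [0.189, -0.596, 0.231] pointing down, gripper open.
Joint ranges: [-3.08, 3.08], [-0.75, 2.2], [0.22, 2.44], [-1.43, 4.57], [0, 2.65], [-2.85, 2.85]. Speed limits (rad/s): [2.79, 2.79, 3.14, 3.14, 3.14, 3.14].

## Interface

Orientations are given as a unit quaternion [x, y, z, w].
In Python, from station import manip gives the robot as it stands.
- The arm moves only by the tool drive_tool, never from a script. Its argument "motion" is one flat list of numbers, 7 for each row, row after row: the shift along the tool's x, y, z in mm, then the turn, a rotation vector about the tool's x, y, z in degrees, then the finger opening in mm, from 0 to 85.4. A call has 1 to 8 rows; each row is the pose to reach, as a shift and turn from the pose measured when the call began, along the tool's axes at that moment; what a row does not reach only later rows make up. A row lasts 1/8 s, in which the tool goes at most 62.5 mm and 10.7 degrees, less where a joint would pass 70% of its speed; a pose out of reach is approached as far as the arm can. A call with a gripper value outside its range is refused whole. The fingers move at their own pace and stop on an object; "force" is the grip in N (left out, the last holds). Time passes only in rows, so rows that repeat a pose let the fingers close. It gives the time, the measured TCP pose, the force and the opening at its end, in the units of the state.
- manip.sense(): the state, without advancing time (a new reading comes with each control period).
- manip.snapshot(name): name is "scene" or "top"; returns a dict with "color" (400x640x3 uint8, red, green, blue), "fx", "fy", "cx", "cy" (pixels), "view" (4x4, takes a point from world to camera coordinates). Camera axes: x right, y up, looking along -z (the intrinsics and any distortion apply to the point x, -y, -z); pixel columns grow to the right and rows downward; lengths in m; the calibration is good to about 2 mm. A picture is of the moment at which its call begins. There is no depth.
- manip.sign_off(): hands the job in, once; it reports no verdict.
The state is a dict: "t": time; "q": joint angles; "qd": joint speeds; "tau": joint torques, N m; "tcp_pos": TCP position; "tool_rot": TCP orientation; "force": force on the tool from outside, world axes, zero at the start; "ft_torque": the same for the moment, N m; "finger_gap": opening from 0.0 (shut) to 1.0 (fully open).
Only numpy, scipy, OpenCV 4.12 (cv2) and the standard library are available. Lean on these libraries where they do the work, as an engineer would, in place of code of your own. Each camera call takes 0.05 s, during which the arm holds its last target.

## Working session

There is one attempt and no reset: what is moved stays moved. The work goes in short steps, Python scripts to look and compute and a tool call to move; the robot and the scene stay as the last step left them, time stands still between calls to the robot, and variables do not carry over. Pictures are saved under pics/ and viewed, and the job is handed in when it is done.

Besides the shell and the picture viewer there is one more tool, called after "Call:" as name(argument=value, ...), one argument or row to a line, values as JSON. drive_tool: Moves the arm, as the interface text tells. Its arguments: {"type":"object","properties":{"motion":{"type":"array","items":{"type":"number"}},"force":{"type":"number"}},"required":["motion"]}

```bash
ls; mkdir -p pics; python3 - <<'E'
from station import manip
import cv2,json
print(manip.sense()); print(manip.hold_point_z)
for n in("scene","top"):
    s=manip.snapshot(n); cv2.imwrite(f"pics/{n}0.png",s["color"][:,:,::-1]); print({k:v for k,v in s.items() if k!="color"})
E
```

```text
pics
{'t': 0.0, 'q': array([-1.44151949e+00,  5.28476193e-01,  1.43393170e+00, -1.22206720e-05,
        1.18138865e+00, -1.78487363e-01]), 'qd': array([-0.00100951,  0.00146732,  0.00011531, -0.00054545, -0.00193307,
       -0.00183665]), 'tau': array([ 6.70429527e-04, -4.42348588e+01, -1.78022593e+01, -1.92872380e-04,
        8.45216622e-03,  1.28408324e-06]), 'tcp_pos': array([ 0.18926715, -0.59488754,  0.23031811]), 'tool_rot': array([ 9.88182538e-01,  1.53277712e-01,  2.14623575e-05, -1.10175282e-03]), 'force': array([ 0.43296638, -0.06552106, -0.04523816]), 'ft_torque': array([ 0.04096719, -0.00437591,  0.04399352]), 'finger_gap': 1.0037577565846336}
0.0187
{'fx': 463.91062657783493, 'fy': 463.91062657783493, 'cx': 318.3972644117676, 'cy': 204.21204220716837, 'view': array([[-0.49966003,  0.86609965,  0.01453428,  0.24708391],
       [-0.47050314, -0.28544873,  0.83495258,  0.13271403],
       [ 0.72730093,  0.41035401,  0.55012993, -1.40497048],
       [ 0.        ,  0.        ,  0.        ,  1.        ]])}
{'fx': 440.28276686026345, 'fy': 440.28276686026345, 'cx': 316.4510634939784, 'cy': 196.21497035154616, 'view': array([[-0.0268994 , -0.99920218, -0.02951986,  0.04005939],
       [ 0.99624507, -0.02922745,  0.08149548, -0.51237757],
       [-0.08229325, -0.02721684,  0.99623645, -1.26648765],
       [ 0.        ,  0.        ,  0.        ,  1.        ]])}
```

View pics/scene0.png

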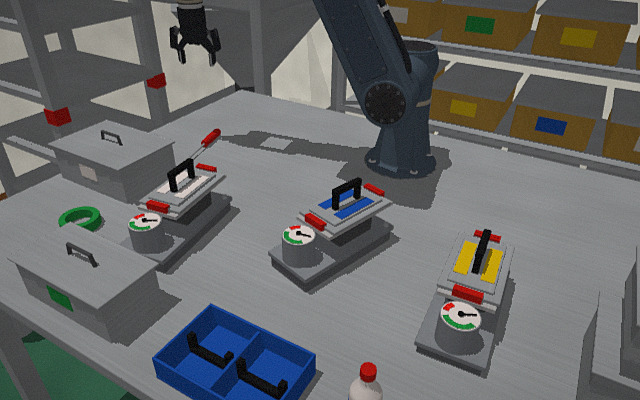

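View pics/top0.png

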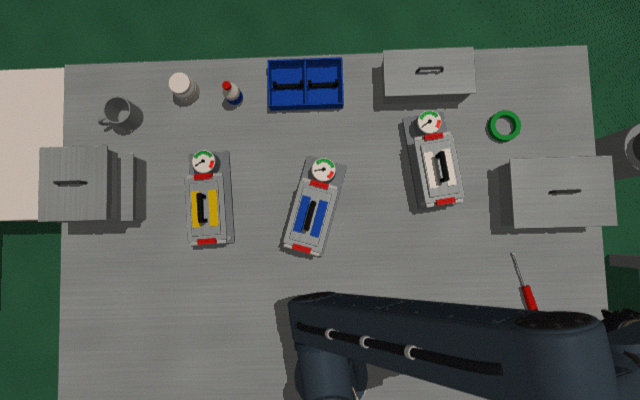

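The yellow-tagged lid is at about (203,208) in the top view and (480,258) in the scene view. The blue one is beside it at (311,213) top, and the white one is at (440,168). I'll zoom in on the yellow handle and dial.

```bash
python3 - <<'E'
import cv2,numpy as np
t=cv2.imread("pics/top0.png");s=cv2.imread("pics/scene0.png")
a=cv2.resize(t[145:255,165:255],None,fx=5,fy=5,interpolation=0)
b=cv2.resize(s[220:340,425:525],None,fx=5,fy=5,interpolation=0)[:550,:]
c=np.hstack([a[:550,:400],b[:550,:400]]);cv2.imwrite("pics/z0.png",c)
E
```

```text
(no output)
```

View pics/z0.png

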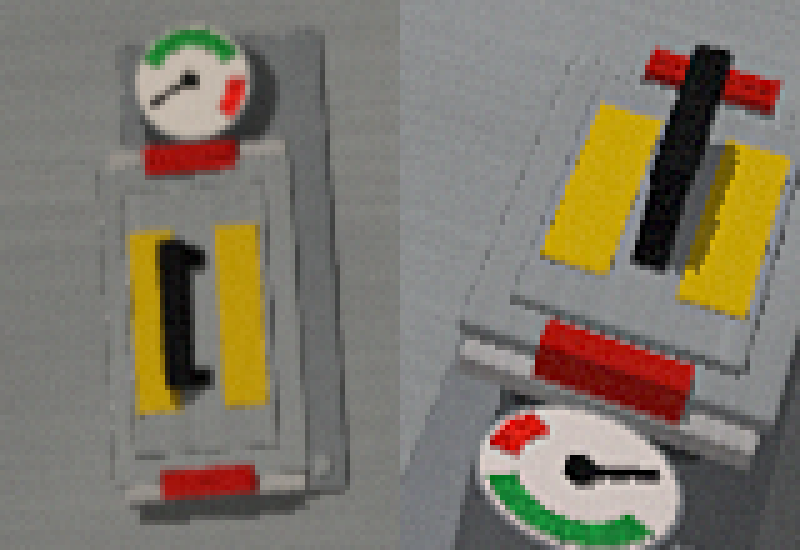

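```bash
cat > h.py <<'E'
import numpy as np
K={}
CAM={"scene":(463.91062657783493,318.3972644117676,204.21204220716837,np.array([[-0.49966003,0.86609965,0.01453428,0.24708391],[-0.47050314,-0.28544873,0.83495258,0.13271403],[0.72730093,0.41035401,0.55012993,-1.40497048]])),
"top":(440.28276686026345,316.4510634939784,196.21497035154616,np.array([[-0.0268994,-0.99920218,-0.02951986,0.04005939],[0.99624507,-0.02922745,0.08149548,-0.51237757],[-0.08229325,-0.02721684,0.99623645,-1.26648765]]))}
def ray(n,uv):
    f,cx,cy,V=CAM[n];R,t=V[:,:3],V[:,3]
    d=R.T@np.array([(uv[0]-cx)/f,-(uv[1]-cy)/f,-1.]);return -R.T@t,d/np.linalg.norm(d)
def plane(n,uv,z):
    o,d=ray(n,uv);return o+d*(z-o[2])/d[2]
def tri(ut,us):
    o,d=ray("top",ut);p,e=ray("scene",us)
    s=np.linalg.lstsq(np.c_[d,-e],p-o,rcond=None)[0];a=o+d*s[0];b=p+e*s[1]
    return (a+b)/2,np.linalg.norm(a-b)
def proj(n,P):
    f,cx,cy,V=CAM[n];c=V[:,:3]@P+V[:,3];return np.array([cx+f*c[0]/-c[2],cy-f*c[1]/-c[2]])
E
python3 - <<'E'
from h import *
import cv2
np.set_printoptions(precision=4,suppress=True)
t=cv2.imread("pics/top0.png");s=cv2.imread("pics/scene0.png")
print("camtop",ray("top",(0,0))[0],"scene",ray("scene",(0,0))[0])
# whole-pixel zoom coordinates -> image coords (-0.5 pixel centre)
T=lambda x,y:np.array([165+x/5-.5,145+y/5-.5]);S=lambda x,y:np.array([425+(x-400)/5-.5,220+y/5-.5])
print("dial",tri(T(189,79),S(580,470)))
print("far end top edge",tri(T(178,388),S(714,45)))
# yellow masks
for n,im,(x0,x1,y0,y1) in(("top",t,(165,255,145,255)),("scene",s,(425,525,220,340))):
    h=cv2.cvtColor(im,cv2.COLOR_BGR2HSV);m=cv2.inRange(h,(20,120,60),(35,255,255));M=np.zeros_like(m);M[y0:y1,x0:x1]=m[y0:y1,x0:x1]
    for c in cv2.findContours(M,0,2)[0]:
        if cv2.contourArea(c)>20: print(n,cv2.boxPoints(cv2.minAreaRect(c)).tolist(),cv2.contourArea(c))
    b=((im.max(2)<45)*255).astype(np.uint8);M[:]=0;M[y0:y1,x0:x1]=b[y0:y1,x0:x1]
    for c in cv2.findContours(M,0,2)[0]:
        if cv2.contourArea(c)>12: print("black",n,cv2.boxPoints(cv2.minAreaRect(c)).tolist(),cv2.contourArea(c))
E
```

```text
camtop [ 0.4073 -0.0094  1.3047] scene [1.2077 0.4004 0.6585]
dial (array([0.6184, 0.3413, 0.0902]), np.float64(0.0009157625429993175))
far end top edge (array([0.4432, 0.3312, 0.1498]), np.float64(3.8847168027133185e-05))
top [[190.3887939453125, 191.05197143554688], [198.96051025390625, 190.77545166015625], [200.1268310546875, 226.93136596679688], [191.55511474609375, 227.2078857421875]] 200.5
top [[207.27999877929688, 190.04000854492188], [216.36306762695312, 189.535400390625], [218.36614990234375, 225.59078979492188], [209.2830810546875, 226.09539794921875]] 286.0
black top [[196.6273651123047, 193.0571746826172], [204.90464782714844, 192.71229553222656], [206.1212921142578, 221.91160583496094], [197.84400939941406, 222.25648498535156]] 144.5
scene [[479.79241943359375, 279.2264099121094], [488.88677978515625, 247.39620971679688], [502.88677978515625, 251.39620971679688], [493.79241943359375, 283.2264099121094]] 426.5
scene [[452.7518310546875, 270.1824645996094], [463.9635009765625, 239.350341796875], [477.05108642578125, 244.10946655273438], [465.83941650390625, 274.94158935546875]] 399.5
black scene [[457.3461608886719, 315.26922607421875], [458.3077087402344, 310.4615478515625], [476.0000305175781, 314.0], [475.0384826660156, 318.80767822265625]] 21.0
black scene [[469.4000244140625, 270.8000183105469], [483.60003662109375, 228.1999969482422], [491.4000244140625, 230.79998779296875], [477.20001220703125, 273.4000244140625]] 298.0
```

```bash
cat >> h.py <<'E'
from scipy.spatial.transform import Rotation as Ro
def rel(s,p,yaw):
    """shift (mm) and rotvec (deg) in tool axes from state s to pos p, tool down with x at yaw deg"""
    R0=Ro.from_quat(s["tool_rot"]);R1=Ro.from_euler("z",yaw,degrees=True)*Ro.from_quat([1,0,0,0])
    return np.round(R0.inv().apply(np.array(p)-s["tcp_pos"])*1000,1),np.round((R0.inv()*R1).as_rotvec(degrees=True),2)
E
python3 - <<'E'
from h import *
from station import manip
np.set_printoptions(precision=4,suppress=True)
z=.101
for n,prs in {"top":[((190.4,191.05),(191.55,227.2)),((198.96,190.8),(200.1,226.9)),((207.3,190),(209.3,226.1)),((216.4,189.5),(218.4,225.6))],
 "scene":[((479.8,279.2),(488.9,247.4)),((493.8,283.2),(502.9,251.4)),((452.75,270.2),(464,239.35)),((465.8,274.9),(477,244.1))]}.items():
    P=[]
    for a,b in prs:
        A,B=plane(n,a,z),plane(n,b,z);d=A-B;P+=[A,B];print(n,np.degrees(np.arctan2(d[1],d[0])),np.linalg.norm(d),A[:2],B[:2])
    print("mean",np.mean(P,0))
# bar along top height in top view, left edge
for a,b in [((164,240),(164,388)),]:
    pass
s=manip.sense()
for p in [(.32,-.37,.25),(.45,-.15,.26),(.4835,.3335,.26)]: print(rel(s,p,3.3))
E
```

```text
top 1.6348276715650947 0.10006215436085664 [0.5313 0.3723] [0.4313 0.3694]
top 1.5282551415296122 0.0998657981227451 [0.5313 0.3484] [0.4315 0.3457]
top 2.8006856960383013 0.09998393486316211 [0.5329 0.3251] [0.433  0.3202]
top 2.7010509410164114 0.09992793539847372 [0.5335 0.2997] [0.4337 0.295 ]
mean [0.4823 0.3345 0.101 ]
scene 4.0385248246954175 0.1004119568285704 [0.5313 0.3489] [0.4311 0.3418]
scene 2.7833182086215875 0.09941300074870581 [0.529  0.3726] [0.4297 0.3678]
scene 4.106921409955663 0.10198685586053897 [0.5325 0.3007] [0.4307 0.2934]
scene 2.914607472522641 0.10028293569202718 [0.5328 0.3245] [0.4327 0.3194]
mean [0.4812 0.3336 0.101 ]
(array([ 192.7, -174.8,  -19.2]), array([-0.11, -0.01, 14.34]))
(array([ 383.3, -345.1,  -28.8]), array([-0.11, -0.01, 14.34]))
(array([ 561.7, -795.7,  -27.8]), array([-0.11, -0.01, 14.34]))
```

Call:
drive_tool(
  motion=[30,-28,-5,0,0,2,85,75,-68,-10,0,0,4,85,120,-108,-15,0,0,6,85,165,-148,-20,0,0,8,85,210,-190,-25,0,0,10,85,255,-230,-28,0,0,12,85,300,-270,-28,0,0,14,85,345,-310,-28,0,0,14.3,85],
)

```text
t: 1.1
tcp_pos: [0.4248, -0.1933, 0.2591]
tool_rot: [1.0, 0.029, -0.0, -0.001]
force: [0.5, -0.6, 0.2]
finger_gap: 0.995
```

```bash
python3 - <<'E'
from h import *
from station import manip
s=manip.sense();print(s["t"],s["tcp_pos"],s["q"])
print(rel(s,(.482,.334,.25),3.1))
E
```

```text
1.1 [ 0.42481589 -0.19329423  0.2591279 ] [-6.68061075e-01  2.76784968e-01  1.78050390e+00  1.59250792e-03
  1.08551407e+00  8.44467643e-01]
(array([  87.4, -523.1,   10.1]), array([-0.11, -0.  ,  0.2 ]))
```

Call:
drive_tool(
  motion=[10,-58,0,0,0,0,85,20,-116,0,0,0,0,85,30,-174,0,0,0,0,85,40,-232,0,0,0,0,85,50,-290,0,0,0,0,85,60,-350,0,0,0,0,85,70,-410,0,0,0,0.2,85,78,-465,0,-0.1,0,0.2,85],
)

```text
t: 2.1
tcp_pos: [0.4757, 0.2776, 0.2597]
tool_rot: [1.0, 0.027, -0.0, 0.0]
force: [0.5, -0.2, -0.0]
finger_gap: 0.996
```

```bash
python3 - <<'E'
from h import *
from station import manip
s=manip.sense();print(s["t"],s["tcp_pos"],s["q"])
print(rel(s,(.482,.334,.22),3.1))
E
```

```text
2.1 [0.47570635 0.27756862 0.2597171 ] [ 3.25277137e-01  3.94031016e-01  1.58659044e+00 -3.16449291e-05
  1.16123196e+00  1.84148531e+00]
(array([  9.4, -56. ,  39.7]), array([0.01, 0.01, 0.03]))
```

Call:
drive_tool(
  motion=[5,-30,0,0,0,0,85,9,-56,0,0,0,0,85,9.4,-56,30,0,0,0,85,9.4,-56,60,0,0,0,85,9.4,-56,60,0,0,0,85],
)

```text
t: 2.72
tcp_pos: [0.4799, 0.3332, 0.1971]
tool_rot: [1.0, 0.027, -0.003, 0.001]
force: [0.0, -0.1, 0.2]
finger_gap: 0.997
```

```bash
python3 - <<'E'
from h import *
from station import manip
import cv2
s=manip.sense();print(s["t"],s["tcp_pos"],s["q"])
print(rel(s,(.482,.334,.124),3.1))
I={n:manip.snapshot(n)["color"][:,:,::-1] for n in("scene","top")}
a=cv2.resize(I["top"][145:255,160:240],None,fx=5,fy=5,interpolation=0)
b=cv2.resize(I["scene"][200:310,440:520],None,fx=5,fy=5,interpolation=0)
cv2.imwrite("pics/z1.png",np.hstack([a,b]))
E
```

```text
2.725 [0.47990028 0.33315944 0.19705117] [ 4.15715670e-01  5.16712784e-01  1.56720866e+00 -8.39246113e-05
  1.06494697e+00  1.93170284e+00]
(array([ 2.6, -0.9, 73. ]), array([0.15, 0.39, 0.04]))
```

View pics/z1.png

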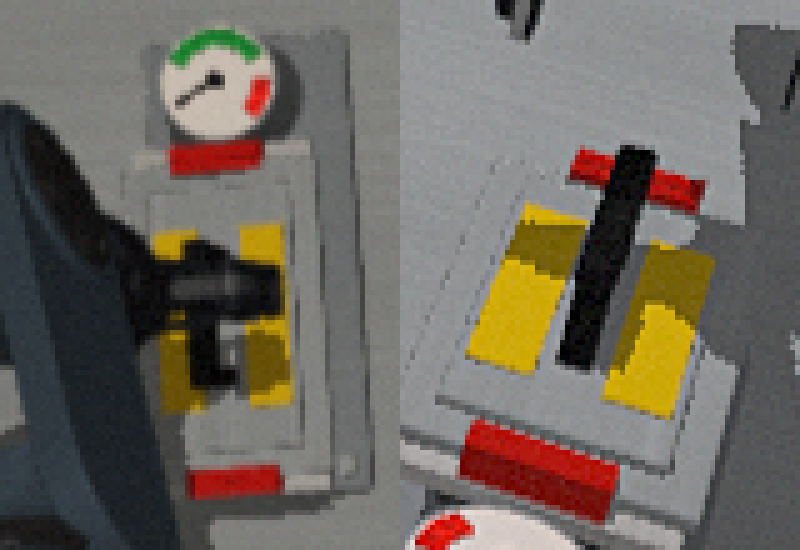

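The lid is undisturbed. The top view shows the gripper over the bar, but in the scene crop it is just outside the frame, so I'll check its position against a projection.

```bash
python3 - <<'E'
from h import *
from station import manip
import cv2
s=manip.sense();im=manip.snapshot("scene")["color"][:,:,::-1].copy()
print(proj("scene",s["tcp_pos"]),proj("top",s["tcp_pos"]))
c=cv2.resize(im[110:300,400:600],None,fx=3,fy=3,interpolation=0)
u=proj("scene",s["tcp_pos"]); cv2.circle(c,tuple(int(v) for v in (u-[400,110])*3),4,(255,0,255),1)
u=proj("scene",np.array([.482,.334,.143])); cv2.circle(c,tuple(int(v) for v in (u-[400,110])*3),4,(0,255,0),1)
cv2.imwrite("pics/z2.png",c)
E
```

```text
[489.87183326 217.20060017] [193.13393012 206.23760837]
```

View pics/z2.png

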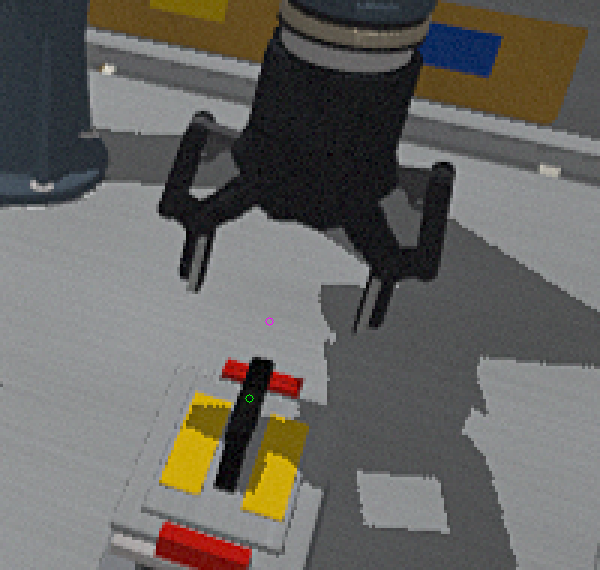

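The TCP projects between the fingertips, and the handle point projects onto the bar. I'll descend.

Call:
drive_tool(
  motion=[2,-1,20,0.1,0.2,0,85,2.5,-1,45,0.1,0.4,0,85,2.5,-1,65,0.1,0.4,0,85,2.5,-1,73,0.1,0.4,0,85,2.5,-1,73,0.1,0.4,0,85],
)

```text
t: 3.5
tcp_pos: [0.4858, 0.3355, 0.1283]
tool_rot: [1.0, 0.027, 0.005, -0.001]
force: [-0.0, 0.1, -0.3]
finger_gap: 0.996
```

```bash
python3 - <<'E'
from h import *
from station import manip
import cv2
s=manip.sense();print(s["t"],s["tcp_pos"],s["force"])
print(rel(s,(.482,.334,.124),3.1))
im=manip.snapshot("scene")["color"][:,:,::-1].copy()
c=cv2.resize(im[160:340,400:560],None,fx=3,fy=3,interpolation=0)
cv2.imwrite("pics/z3.png",c)
E
```

```text
3.5 [0.48576957 0.33554617 0.12826949] [-0.02043154  0.0555874  -0.27987959]
(array([-3.9,  1.4,  4.2]), array([-0.15, -0.53,  0.01]))
```

View pics/z3.png

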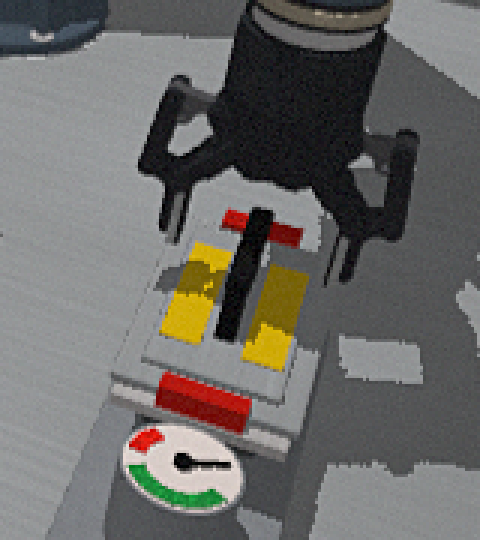

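Call:
drive_tool(
  motion=[-4,1.4,4,0,-0.5,0,85,-4,1.4,4,0,-0.5,0,60,-4,1.4,4,0,-0.5,0,40,-4,1.4,4,0,-0.5,0,30,-4,1.4,4,0,-0.5,0,26,-4,1.4,4,0,-0.5,0,26],
  force=60,
)

```text
t: 4.3
tcp_pos: [0.4822, 0.3341, 0.1246]
tool_rot: [1.0, 0.027, 0.001, -0.001]
force: [0.2, -0.6, 0.0]
finger_gap: 0.306
```

```bash
python3 - <<'E'
from h import *
from station import manip
import cv2
s=manip.sense();print(s["t"],s["tcp_pos"],s["force"],s["finger_gap"]*85.4)
print(rel(s,(.482,.334,.124),3.1))
im=manip.snapshot("scene")["color"][:,:,::-1].copy()
t=manip.snapshot("top")["color"][:,:,::-1].copy()
c=cv2.resize(im[200:320,430:510],None,fx=5,fy=5,interpolation=0)[:550]
d=cv2.resize(t[145:255,160:240],None,fx=5,fy=5,interpolation=0)
cv2.imwrite("pics/z4.png",np.hstack([c,d]))
E
```

```text
4.3 [0.4821854  0.33410718 0.12462767] [ 0.1580389  -0.59211359  0.00675841] 26.122981665694567
(array([-0.2,  0.1,  0.6]), array([-0.17, -0.08,  0.02]))
```

View pics/z4.png

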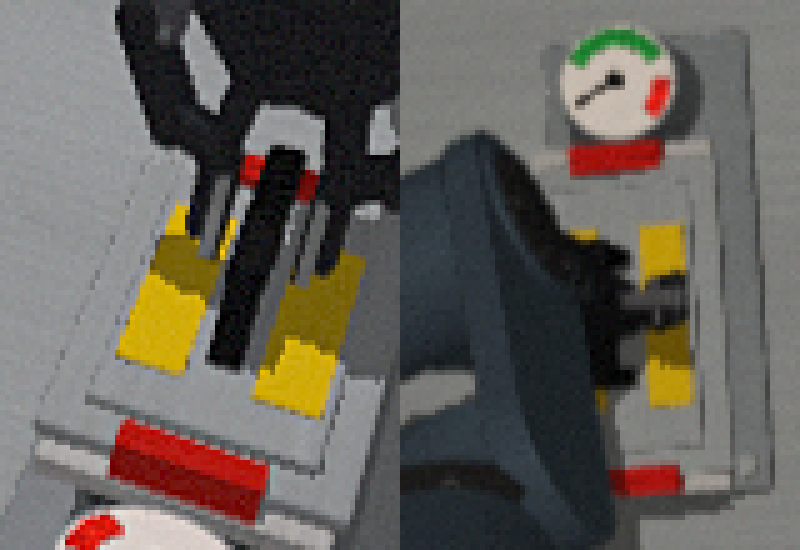

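The fingers straddle the bar evenly with about 5 mm on each side, so I'll close on it.

Call:
drive_tool(
  motion=[0,0,0.5,0,0,0,18,0,0,0.5,0,0,0,10,0,0,0.5,0,0,0,4,0,0,0.5,0,0,0,4],
  force=70,
)

```text
t: 4.9
tcp_pos: [0.4822, 0.334, 0.1242]
tool_rot: [1.0, 0.027, 0.001, -0.001]
force: [-0.6, -1.2, 0.9]
finger_gap: 0.15
```

```bash
python3 - <<'E'
from h import *
from station import manip
s=manip.sense();print(s["t"],s["tcp_pos"],s["force"],s["ft_torque"],s["finger_gap"]*85.4)
E
```

```text
4.9 [0.48216877 0.33399279 0.12419425] [-0.6172763  -1.15833416  0.88617169] [-0.16021539  0.03064803 -0.10183003] 12.815087680759822
```

Call:
drive_tool(
  motion=[0,0,-1,0,0,0,4,0,0,-3,0,0,0,4,0,0,-5,0,0,0,4,0,0,-7,0,0,0,4,0,0,-8,0,0,0,4,0,0,-8,0,0,0,4],
)

```text
t: 5.65
tcp_pos: [0.4822, 0.334, 0.1321]
tool_rot: [1.0, 0.027, 0.001, -0.001]
force: [1.5, 0.6, -6.3]
finger_gap: 0.151
```

```bash
cat > dial.py <<'E'
from h import *
from station import manip
import cv2,sys
np.set_printoptions(precision=4,suppress=True)
s=manip.sense();print(s["t"],s["tcp_pos"],s["force"],s["finger_gap"]*85.4)
print(rel(s,(.482,.334,float(sys.argv[2])),3.1))
im=manip.snapshot("scene")["color"][:,:,::-1].copy()
t=manip.snapshot("top")["color"][:,:,::-1].copy()
c=cv2.resize(im[230:340,430:510],None,fx=5,fy=5,interpolation=0)
d=cv2.resize(t[145:255,160:240],None,fx=5,fy=5,interpolation=0)
cv2.imwrite(sys.argv[1],np.hstack([c,d]))
E
python3 dial.py pics/z5.png 0.144
```

```text
5.65 [0.4822 0.334  0.1321] [ 1.4619  0.6223 -6.258 ] 12.859934496928018
(array([ -0.1,  -0.1, -11.9]), array([-0.16, -0.07,  0.01]))
```

View pics/z5.png

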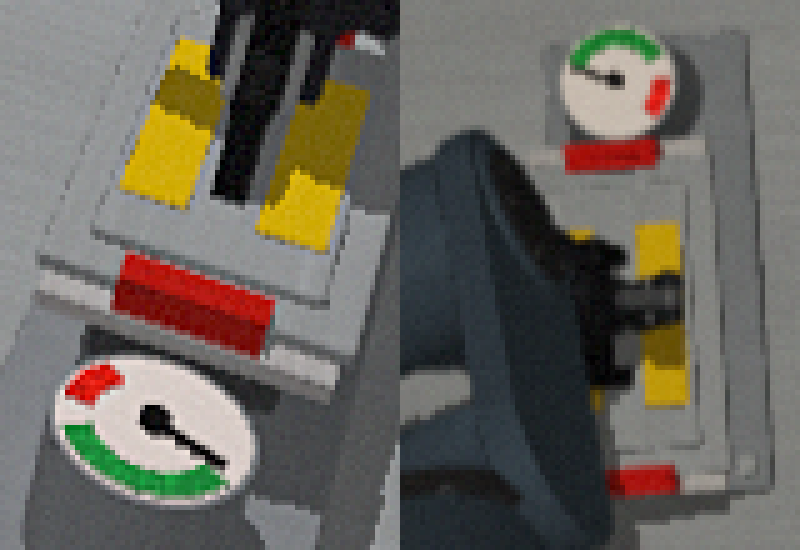

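The lid rises with the hand. The pointer is just short of green, and the force change of about 7.1 N matches 8 mm of lift. I'll go up 12 mm more and hold.

Call:
drive_tool(
  motion=[0,0,-2,0,0,0,4,0,0,-4,0,0,0,4,0,0,-6,0,0,0,4,0,0,-8,0,0,0,4,0,0,-10,0,0,0,4,0,0,-12,0,0,0,4,0,0,-12,0,0,0,4,0,0,-12,0,0,0,4],
)

```text
t: 6.75
tcp_pos: [0.4821, 0.334, 0.144]
tool_rot: [1.0, 0.027, 0.001, -0.001]
force: [3.3, 2.0, -11.4]
finger_gap: 0.152
```

```bash
python3 dial.py pics/z6.png 0.144
```

```text
6.75 [0.4821 0.334  0.144 ] [  3.2802   2.0274 -11.3692] 13.017201716519384
(array([-0.1, -0. ,  0. ]), array([-0.16, -0.07,  0.01]))
```

View pics/z6.png

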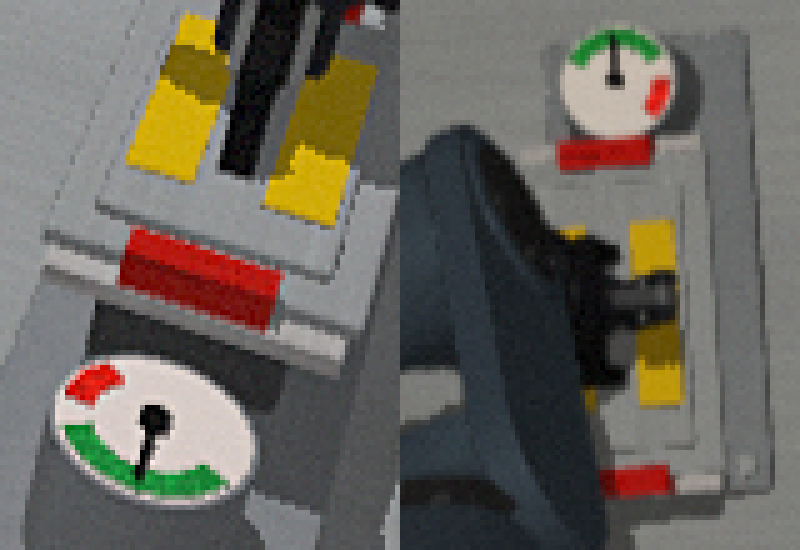

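The pointer stands mid-green at about 12 N and 20 mm of lift. I'll hold for over 2 s.

Call:
drive_tool(
  motion=[0,0,0,0,0,0,4,0,0,0,0,0,0,4,0,0,0,0,0,0,4,0,0,0,0,0,0,4,0,0,0,0,0,0,4,0,0,0,0,0,0,4,0,0,0,0,0,0,4,0,0,0,0,0,0,4],
)

```text
t: 7.85
tcp_pos: [0.4821, 0.3339, 0.144]
tool_rot: [1.0, 0.027, 0.001, -0.001]
force: [3.9, 2.2, -11.7]
finger_gap: 0.151
```

Call:
drive_tool(
  motion=[0,0,0,0,0,0,4,0,0,0,0,0,0,4,0,0,0,0,0,0,4,0,0,0,0,0,0,4,0,0,0,0,0,0,4,0,0,0,0,0,0,4,0,0,0,0,0,0,4,0,0,0,0,0,0,4],
)

```text
t: 8.85
tcp_pos: [0.4822, 0.334, 0.144]
tool_rot: [1.0, 0.027, 0.001, -0.001]
force: [4.3, 1.5, -12.3]
finger_gap: 0.147
```

Call:
drive_tool(
  motion=[0,0,0,0,0,0,4,0,0,0,0,0,0,4,0,0,0,0,0,0,4,0,0,0,0,0,0,4],
)

```text
t: 9.35
tcp_pos: [0.4822, 0.334, 0.144]
tool_rot: [1.0, 0.027, 0.001, -0.001]
force: [2.6, 1.5, -12.0]
finger_gap: 0.149
```

```bash
python3 dial.py pics/z7.png 0.124
```

```text
9.35 [0.4822 0.334  0.144 ] [  2.6047   1.4671 -12.0186] 12.743014617428557
(array([-0.2,  0. , 20. ]), array([-0.16, -0.07,  0.01]))
```

View pics/z7.png

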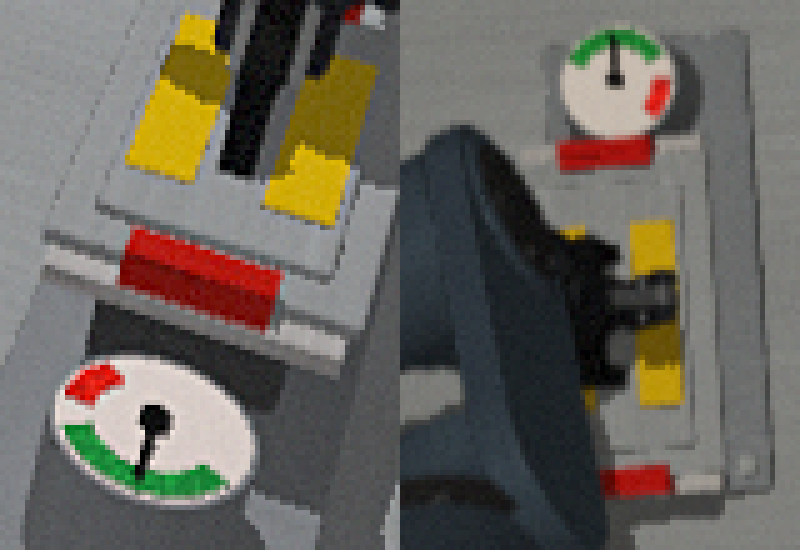

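Over 2.6 s have passed with the pointer still mid-green. I'll lower the lid slowly, by about 20 mm.

Call:
drive_tool(
  motion=[0,0,2,0,0,0,4,0,0,4.5,0,0,0,4,0,0,7,0,0,0,4,0,0,9.5,0,0,0,4,0,0,12,0,0,0,4,0,0,14.5,0,0,0,4,0,0,16.5,0,0,0,4,0,0,17,0,0,0,4],
)

```text
t: 10.45
tcp_pos: [0.4821, 0.334, 0.1272]
tool_rot: [1.0, 0.027, 0.001, -0.001]
force: [0.5, -0.1, -5.7]
finger_gap: 0.148
```

Call:
drive_tool(
  motion=[0,0,1,0,0,0,4,0,0,2,0,0,0,4,0,0,2.8,0,0,0,4,0,0,3,0,0,0,4,0,0,3,0,0,0,4],
)

```text
t: 11.08
tcp_pos: [0.4822, 0.334, 0.1243]
tool_rot: [1.0, 0.027, 0.001, -0.001]
force: [1.0, -0.5, -2.3]
finger_gap: 0.151
```

```bash
python3 dial.py pics/z8.png 0.124
```

```text
11.075 [0.4822 0.334  0.1243] [ 1.0071 -0.4654 -2.2891] 12.884974795999243
(array([-0.2, -0. ,  0.3]), array([-0.15, -0.08,  0.02]))
```

View pics/z8.png

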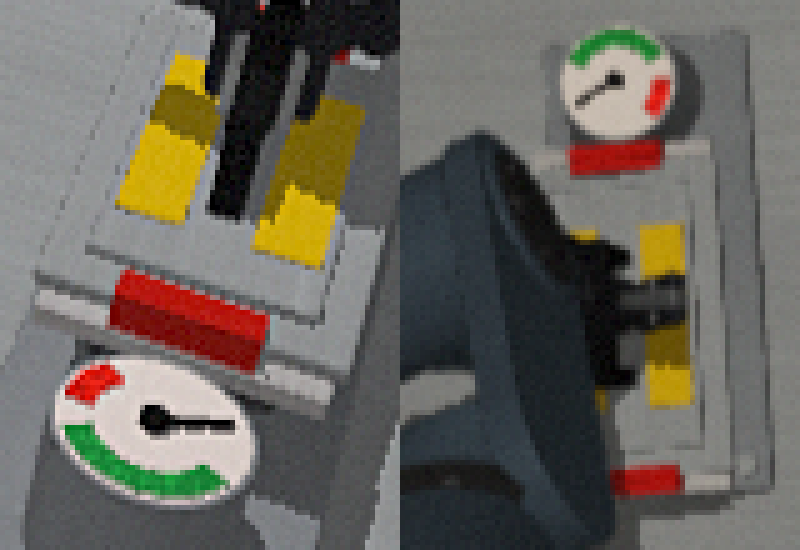

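The pointer is back at its rest mark, and 2.3 N is below the 4 N preload, so the lid is on its stop. I'll go down 0.4 mm more to unload, then open.

Call:
drive_tool(
  motion=[0,0,0.4,0,0,0,4,0,0,0.4,0,0,0,4,0,0,0.4,0,0,0,16,0,0,0.4,0,0,0,25,0,0,0.4,0,0,0,35,0,0,0.4,0,0,0,45,0,0,0.4,0,0,0,50,0,0,0.4,0,0,0,50],
)

```text
t: 12.18
tcp_pos: [0.4822, 0.334, 0.1239]
tool_rot: [1.0, 0.027, 0.001, -0.001]
force: [0.5, 0.5, -0.0]
finger_gap: 0.585
```

```bash
python3 dial.py pics/z9.png 0.25
```

```text
12.175 [0.4822 0.334  0.1239] [ 0.4582  0.5111 -0.0489] 49.99845985723948
(array([   0. ,   -0.4, -126.1]), array([-0.16, -0.08,  0.01]))
```

View pics/z9.png

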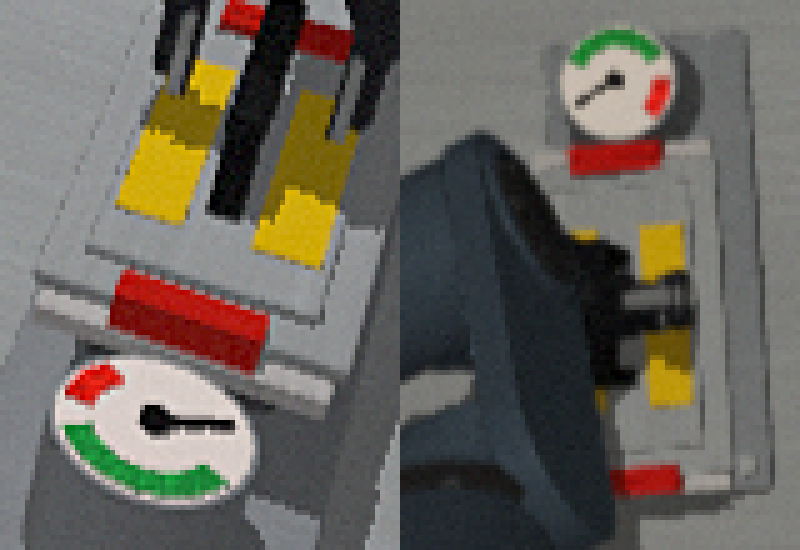

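The bar is free and the pointer is at rest. I'll retreat straight up.

Call:
drive_tool(
  motion=[0,0,-10,0,0,0,50,0,0,-30,0,0,0,50,0,0,-55,0,0,0,50,0,0,-80,0,0,0,50,0,0,-105,0,0,0,50,0,0,-120,0,0,0,50,0,0,-120,0,0,0,50,0,0,-120,0,0,0,50],
)

```text
t: 13.28
tcp_pos: [0.4814, 0.3333, 0.2431]
tool_rot: [1.0, 0.027, -0.0, -0.001]
force: [0.0, -0.4, -1.0]
finger_gap: 0.587
```

```bash
python3 - <<'E'
from station import manip
import cv2
s=manip.sense();print(s["t"],s["tcp_pos"],s["force"],abs(s["qd"]).max())
cv2.imwrite("pics/end.png",manip.snapshot("scene")["color"][:,:,::-1])
E
```

```text
13.275 [0.48141709 0.33334485 0.24305224] [ 0.00994835 -0.38878944 -0.95805063] 0.011993812610614791
```

View pics/end.png

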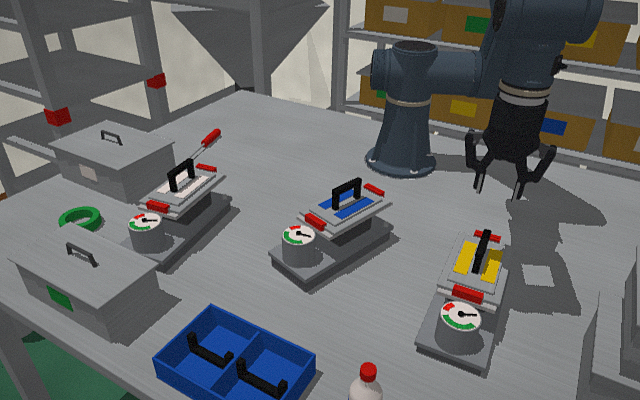

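The hand is clear above the yellow lid at about (510,180). All three pointers, at (461,315), (298,235) and (145,222), look as they did at the start.

```bash
python3 -c "
from station import manip
print(manip.sign_off())"
```

```text
the job is handed in; nothing more can be done
None
```

I proved the yellow-tagged lid's handle, let the lid back down and released it, and handed the job in after about 13 s of the 40 s allowed. The station gave no verdict.

- **Pull and hold:** I gripped the bar at (0.482, 0.334, 0.143) m and raised the lid 20 mm. The wrist read 11.4–12.3 N. I held for more than 2.6 s, and pictures at the start and end of the hold both showed the pointer mid-green. It never came near the red.
- **Letting down:** I lowered it at about 20 mm/s until the pointer was back at rest and the upward force was near zero, then opened the fingers and backed straight up 120 mm.
- **Last checks:**
  - All three pointers looked as they did at the start, by eye for blue and white.
  - The arm was still and the fingers were clear of everything.
  - The wrist still read about −1 N vertically in free air; I took this as sensor noise or drift.
- **Measurement agreement:** The handle position from the dial, the bar end and the yellow tags agreed within about 2 mm. The handle's direction varied between 1.5° and 4.1° across the edges measured; I used 3.1°, and the grip was even.

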